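Make up two laundry kits

ROBOT

A 6-joint arm with a two-finger parallel gripper is mounted at the origin on the work surface. World frame = base frame: x ahead of the robot, y to its left, z up, the work surface at z = 0. Lengths are in m, angles in rad, forces in N, time in s.
With the tool pointing down it reaches from about 0.3 to 0.875 m from the base axis. Payload 6.4 kg.
Tool frame: the origin (TCP) lies at the very end of the fingers, on their centre line; the grasp point (between the pads) lies 19 mm behind it; z points along the fingers, y is the line along which they close (so a half turn about z gives the same grasp; the last joint's range is limited). The gripper opens to 85 mm and grips with 20 to 120 N. Pads are 22 mm wide; open, the fingers measure 114 mm over their backs; the gripper's body (76 mm by 85 mm) begins 54 mm behind the grasp point. The pads swing forward as they close: fully open they stand 13 mm farther back than shut.
Start: joints at [-1.397, 0.181, 1.607, -0, 1.354, -0.206], TCP at [0.213, -0.534, 0.231] pointing down, gripper open.
Joint ranges: [-2.99, 2.99], [-0.89, 2.07], [0.3, 2.58], [-1.14, 4.28], [0, 2.63], [-3.12, 3.12]. Speed limits (rad/s): [2.57, 2.57, 3.01, 3.14, 3.14, 3.14].

INTERFACE

Orientations are given as a unit quaternion [w, x, y, z].
In Python, from bench import ctrl gives the robot as it stands.
- The arm moves only by the tool jog_arm, never from a script. Its argument "series" is a list that holds one entry, the list of rows, each a list of 7 numbers: the shift along the tool's x, y, z in mm, then the turn, a rotation vector about the tool's x, y, z in rad, then the finger opening in mm, from 0 to 85.4. In form: [[[tx, ty, tz, rx, ry, rz, gripper], ...]]. A call has exactly 10 rows; each row shifts and turns the commanded pose from where the row before left it, along the tool's axes as they then stand; what a row does not reach is not made up. A row lasts 1/10 s, in which the tool goes at most 50 mm and 8.59 degrees, less where a joint would pass 70% of its speed; a pose out of reach is approached as far as the arm can. A call with a gripper value outside its range is refused whole. The fingers move at their own pace and stop on an object; the grip force is fixed at half the most. Time passes only in rows, so rows that do not move let the fingers close, or fill a call up. It gives the time, the measured TCP pose, the force, the opening and the grip force at its end, in the units of the state.
- ctrl.get_obs(): the state, without advancing time (a new reading comes with each control period).
- ctrl.camera(name): name is "side" or "top"; returns a dict with "frame" (480x640x3 uint8, blue, green, red), "z_map" (480x640 float32, m along the optical axis (not along the pixel's ray), 0 where there is no reading), "fx", "fy", "cx", "cy" (pixels), "xyz" and "rotation" of the camera in the world. Camera axes: x right, y down, z forward; pixel columns grow to the right and rows downward; lengths in m; the calibration is good to about 2 mm. A picture is of the moment at which its call begins.
- ctrl.hand_in(): hands the job in; it is judged then, once.
The state is a dict: "time_s": time; "q": joint angles; "dq": joint speeds; "joint_efforts": joint torques, N m; "eef_pos": TCP position; "eef_rot": TCP orientation; "wrist_force": force on the tool from outside, world axes, zero at the start; "torque": the same for the moment, N m; "opening": opening from 0.0 (shut) to 1.0 (fully open); "grasp_force": force on a finger pad.
Only numpy, scipy, OpenCV 4.12 (cv2) and the standard library are available. Lean on these libraries where they do the work, as an engineer would, in place of code of your own. Each camera call takes 0.05 s, during which the arm holds its last target. There are 200 camera calls.

TASK

Make up the two laundry kits from the stock on the counter. In the tray with three bays stand the carton in the middle bay, with the small bottle in one end bay and the lidded jar in the other; in the tray with two bays lay the scrubbing brush, bristles down, in the long bay and the bar of soap flat in the short bay. Each thing must rest upright on the floor of its bay, and the tall bottle and the little tin stay standing where they are.

Things in the scene. Friction and masses are not known exactly. Their poses are not given: they have to be found in the camera images.
- tray_three: Shallow grey plastic tray with three equal bays in a row along its x axis; fixed. Outside 262 (x) by 100 (y) mm, walls and dividers 4 mm thick and 14 mm high, floor 4 mm thick. Each bay is 82 (x) by 92 (y) mm inside; bay centres at x = -86, 0 and +86 mm, y = 0 in its frame. Origin at the centre of its underside, z up; things rest at z = 4 mm.
- tray_two: Shallow grey plastic tray with a long and a short bay in a row along its x axis; fixed. Outside 254 (x) by 84 (y) mm, walls and divider 4 mm thick, 14 mm high, floor 4 mm thick. Long bay 136 (x) by 76 (y) mm inside, centre at x = -55 mm; short bay 106 by 76 mm, centre at x = +70 mm; both at y = 0. Origin at the centre of its underside, z up; things rest at z = 4 mm.
- small_bottle: Small white plastic bottle with a grey cap, the smaller of the two bottles, standing on the counter: straight round body 45 mm in diameter up to 85 mm height, then a shoulder and a 25 mm cap; 120 mm tall in all. About 0.15 kg. Origin at the centre of its underside, z up.
- jar: Squat white jar with a bright metal lid, standing: 62 mm in diameter all the way up, 60 mm tall. About 0.2 kg. Origin at the centre of its underside, z up.
- carton: Plain brown cardboard carton with a paper label, standing: 70 (x) by 45 (y) by 95 (z) mm, rigid. About 0.22 kg. Origin at the centre of its underside, z up.
- soap: Cream bar of soap lying flat: 82 (x) by 54 (y) by 36 (z) mm with rounded edges. About 0.13 kg. Origin at the centre of its underside, z up.
- brush: Scrubbing brush lying bristles down: wooden block 110 (x) by 48 (y) mm, from 20 to 44 mm height, over stiff pale bristles 104 by 42 mm. About 0.12 kg. Origin at the centre of its underside, z up.
- tall_bottle: Tall white plastic bottle with a grey cap, 66 mm in diameter, 170 mm tall; loose, not part of a kit, to be left standing where it is. Origin at the centre of its underside, z up.
- tin: Little closed steel tin, 48 mm in diameter, 25 mm tall; loose, not part of a kit, to be left where it is. Origin at the centre of its underside, z up.
There are look-alikes about, which are no part of the job. What is shaped like the brush but red is not meant.

How it is judged:
By the outcome, as a careful person would: the job done as asked, in the order asked, and still so for the second after the job is handed in, with the robot touching nothing.
It also fails if it takes over 136 s, if anything falls off the work surface, if the arm or the gripper's body presses on something with over 40 N, if the wrist force passes 120 N, or if a joint passes its speed limit or range.

## Working session

There is one attempt and no reset: what is moved stays moved. The work goes in short steps, Python scripts to look and compute and a tool call to move; the robot and the scene stay as the last step left them, time stands still between calls to the robot, and variables do not carry over. Pictures are saved under pics/ and viewed, at most 14 in all, crops included, and the job is handed in when it is done.

Besides the shell and the picture viewer there is one more tool, called after "Call:" in YAML: its name, and indented under it one key for each argument. jog_arm: Moves the arm, as the interface text tells. Its arguments: {"type":"object","properties":{"series":{"type":"array"}},"required":["series"]}

```bash
mkdir -p pics; ls; cat > h.py <<'E'
import numpy as np, cv2
from bench import ctrl
def grab(n):
    c=ctrl.camera(n); c['R']=np.array(c['rotation']); 
    if c['R'].size==4:
        from scipy.spatial.transform import Rotation as Ro
        w,x,y,z=c['R']; c['R']=Ro.from_quat([x,y,z,w]).as_matrix()
    c['p']=np.array(c['xyz']); return c
def ray(c,u,v,z):
    d=c['R']@np.array([(u-c['cx'])/c['fx'],(v-c['cy'])/c['fy'],1.]); return c['p']+d*(z-c['p'][2])/d[2]
def cloud(c):
    v,u=np.mgrid[:480,:640]; Z=c['z_map']; P=np.stack([(u-c['cx'])/c['fx']*Z,(v-c['cy'])/c['fy']*Z,Z],-1)
    P=P@c['R'].T+c['p']; P[Z==0]=np.nan; return P
E
python3 - <<'E'
from h import *
for n in('top','side'):
    c=grab(n); cv2.imwrite(f'pics/{n}0.png',c['frame']); print(n,c['p'],c['R'].round(3).tolist(),c['fx'],c['cx'],c['cy'])
o=ctrl.get_obs(); print(o)
E
```

```text
pics
top [ 0.38857087 -0.00842989  0.83779092] [[-0.029, -0.978, 0.208], [-1.0, 0.028, -0.008], [0.002, -0.208, -0.978]] 471.3954299226446 318.8275950951413 245.37326609763062
side [0.2226174  0.76946576 0.68267087] [[-0.913, -0.24, 0.33], [-0.408, 0.559, -0.722], [-0.012, -0.794, -0.608]] 479.5555394441762 317.8473574356108 239.10280958359746
{'time_s': 0.1, 'q': array([-1.39729262e+00,  1.81472273e-01,  1.60791894e+00, -2.65766693e-06,
        1.35378550e+00, -2.06322723e-01]), 'dq': array([ 0.00112125, -0.00171215, -0.00406355, -0.00057322, -0.00014918,
       -0.00075814]), 'joint_efforts': array([ 5.39080083e-04, -4.45878410e+01, -3.52238846e+01, -2.07524108e-04,
        4.15426548e-03, -1.38879517e-05]), 'eef_pos': array([ 0.21310211, -0.53351685,  0.23046585]), 'eef_rot': array([-7.91942679e-04,  9.82020259e-01,  1.88773893e-01,  1.16989425e-05]), 'wrist_force': array([ 0.70716133, -0.01374701,  0.08314106]), 'torque': array([ 0.01636789, -0.02073095,  0.01047792]), 'grasp_force': 0.0, 'opening': 1.0021260780115118}
```

View pics/top0.png

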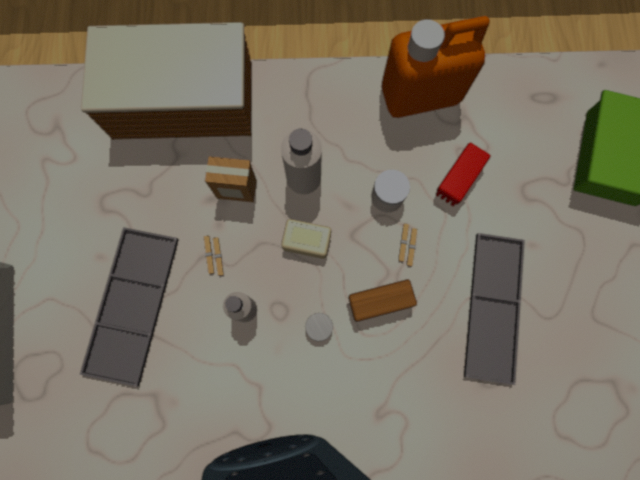

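View pics/side0.png

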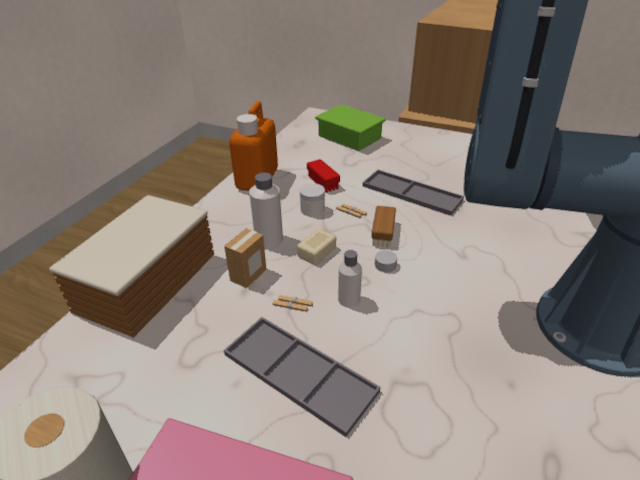

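The top view shows:
- three-bay tray (130,307) and two-bay tray (495,308)
- carton (231,180)
- soap (306,240)

Look-alikes, with my choice for each:
- **Bottle:** small (240,306) or tall (302,160). I choose the small one.
- **Jar:** jar (390,190) or tin (319,327). I choose the jar.
- **Brush:** wooden (383,300) or red (463,173). I choose the wooden one.

Clothes pegs lie at (214,256) and (408,245).

```bash
cat > m.py <<'E'
from h import *
def measure(show=None):
    t=grab('top'); s=grab('side'); T=cloud(t); S=cloud(s)
    seeds={'carton':(231,180),'small':(240,306),'jar':(390,190),'brush':(383,300),'soap':(306,240),'tall':(302,160),'tin':(319,327),'red':(463,173)}
    hz={'carton':.095,'small':.085,'jar':.06,'brush':.044,'soap':.036,'tall':.17,'tin':.025,'red':.044}
    A=np.concatenate([T.reshape(-1,3),S.reshape(-1,3)]); A=A[np.isfinite(A).all(1)]
    for k,(u,v) in seeds.items():
        p=ray(t,u,v,hz[k]*.6); h=hz[k]
        near=A[(np.hypot(*(A[:,:2]-p[:2]).T)<.075)&(A[:,2]>.012)&(A[:,2]<h+.05)]
        top=near[abs(near[:,2]-h)<.006] if k not in('small','tall') else near[near[:,2]>h*.2]
        top=top.astype(np.float32)
        r=cv2.minAreaRect(top[:,:2]) if len(top)>5 else None
        print(k,'guess',p[:2].round(3),'n',len(near),len(top),'zmax',near[:,2].max().round(3),'rect',[np.round(x,4) for x in r] if r else None,'circ',np.round(cv2.minEnclosingCircle(top[:,:2])[0],4) if r else None)
    return t,s,T,S
if __name__=='__main__':
    t,s,T,S=measure()
    for n,c in(('top',t),('side',s)):
        g=c['frame'].astype(int); b=g.sum(2)
        m=((b<330)&(g.max(2)-g.min(2)<30)).astype(np.uint8)
        P=T if n=='top' else S
        m&=(np.nan_to_num(P[...,2],nan=9)<.022).astype(np.uint8)
        m=cv2.morphologyEx(m,cv2.MORPH_CLOSE,np.ones((5,5)))
        for q in cv2.findContours(m,cv2.RETR_EXTERNAL,cv2.CHAIN_APPROX_NONE)[0]:
            if cv2.contourArea(q)>2500:
                W=np.array([ray(c,u,v,.014)[:2] for u,v in q[:,0]],np.float32)
                r=cv2.minAreaRect(W); print(n,q[:,0].mean(0),[np.round(x,4) for x in r],cv2.boxPoints(r).round(3).tolist())
E
python3 m.py
python3 -c "
import cv2;f=cv2.imread('pics/top0.png');cv2.imwrite('pics/c.png',cv2.resize(f[130:350,190:500],None,fx=2.5,fy=2.5))"
```

```text
Traceback (most recent call last):
  File "m.py", line 16, in <module>
    t,s,T,S=measure()
            ~~~~~~~^^
  File "m.py", line 12, in measure
    r=cv2.minAreaRect(top[:,:2]) if len(top)>5 else None
      ~~~~~~~~~~~~~~~^^^^^^^^^^^
cv2.error: OpenCV(4.12.0) /io/opencv/modules/imgproc/src/convhull.cpp:143: error: (-215:Assertion failed) total >= 0 && (depth == CV_32F || depth == CV_32S) in function 'convexHull'
```

View pics/c.png

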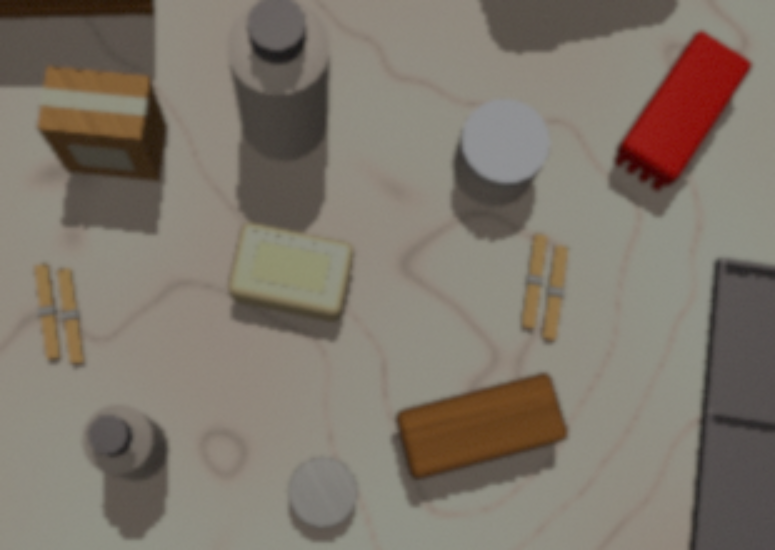

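The crop confirms the choices: carton at (100,125), soap (290,270), small bottle (120,440), jar (503,145), wooden brush (483,425). The red brush at (685,108), the tall bottle and the tin at (322,492) are left alone.

```bash
sed -i 's/top\[:,:2\]/np.ascontiguousarray(top[:,:2])/g' m.py; python3 m.py
```

```text
carton guess [0.676 0.135] n 3527 1681 zmax 0.099 rect [array([0.6777, 0.1347]), array([0.0749, 0.0474]), np.float64(81.1249)] circ [0.6772 0.1357]
small guess [0.457 0.119] n 1832 1783 zmax 0.125 rect [array([0.4545, 0.1208]), array([0.0469, 0.0441]), np.float64(87.6478)] circ [0.4547 0.1206]
jar guess [ 0.657 -0.145] n 1876 1276 zmax 0.064 rect [array([ 0.6563, -0.1432]), array([0.0624, 0.0626]), np.float64(58.0857)] circ [ 0.6563 -0.1426]
brush guess [ 0.462 -0.122] n 2617 2424 zmax 0.048 rect [array([ 0.4612, -0.1174]), array([0.0483, 0.1132]), np.float64(12.8345)] circ [ 0.4623 -0.1177]
soap guess [0.573 0.007] n 2298 1951 zmax 0.041 rect [array([0.5752, 0.0086]), array([0.0833, 0.055 ]), np.float64(76.6739)] circ [0.5754 0.0084]
tall guess [0.691 0.009] n 3944 3671 zmax 0.173 rect [array([0.6961, 0.0117]), array([0.068 , 0.0655]), np.float64(89.8369)] circ [0.6965 0.0121]
tin guess [ 0.42  -0.011] n 1454 972 zmax 0.048 rect [array([ 0.4306, -0.0308]), array([0.0471, 0.0957]), np.float64(25.4346)] circ [ 0.4392 -0.027 ]
red guess [ 0.688 -0.281] n 2271 1942 zmax 0.049 rect [arra
[... 1328 characters left out ...]
1192092896], [0.5839999914169312, 0.2409999966621399], [0.6079999804496765, 0.34299999475479126], [0.3490000069141388, 0.4020000100135803]]
side [579.59025788 339.18338109] [array([0.0391, 0.0506]), array([0.1219, 0.2176]), np.float64(54.3757)] [[-0.08500000089406967, 0.06400000303983688], [0.09200000017881393, -0.06199999898672104], [0.16300000250339508, 0.03700000047683716], [-0.014000000432133675, 0.164000004529953]]
side [112.73092369 189.18072289] [array([ 1.1427, -0.0543]), array([0.8146, 0.1696]), np.float64(89.6214)] [[1.0549999475479126, -0.460999995470047], [1.225000023841858, -0.4620000123977661], [1.2300000190734863, 0.35199999809265137], [1.0609999895095825, 0.3540000021457672]]
```

```bash
cat > m2.py <<'E'
from h import *
seeds={'carton':(.677,.135,.095),'small':(.4545,.121,.085),'jar':(.656,-.143,.06),'brush':(.461,-.118,.044),'soap':(.575,.0085,.036),'tin':(.42,-.011,.025)}
for n in('top','side'):
    c=grab(n); P=cloud(c); q=P.reshape(-1,3); q=q[np.isfinite(q).all(1)]
    k=q[(abs(q[:,2])<.008)&(abs(q[:,1])<.4)&(q[:,0]>.3)&(q[:,0]<.7)]
    co=np.linalg.lstsq(np.c_[k[:,:2],np.ones(len(k))],k[:,2],rcond=None)[0]; print(n,'plane',co.round(4),np.median(k[:,2]).round(4))
    for m,(x,y,h) in seeds.items():
        a=q[(np.hypot(q[:,0]-x,q[:,1]-y)<(.07 if m!='tin' else .035))]
        if m=='small':
            a=a[(a[:,2]>h+.027)] 
        else: a=a[abs(a[:,2]-h-.002)<.006]
        a=np.ascontiguousarray(a,dtype=np.float32)
        r=cv2.minAreaRect(a[:,:2]); print(m,len(a),'z',np.median(a[:,2]).round(4),[np.round(v,4) for v in r])
    f=c['frame']; gr=cv2.cvtColor(f,cv2.COLOR_BGR2GRAY)
    for nm,x,y in(('three',.467,.318),('two',.444,-.317)):
        d=np.hypot(P[...,0]-x,P[...,1]-y)<.17
        th,_=cv2.threshold(gr[d].reshape(-1,1),0,255,cv2.THRESH_OTSU)
        m=(d&(gr<th)).astype(np.uint8)
        print(nm,th)
        m=cv2.morphologyEx(m,cv2.MORPH_OPEN,np.ones((9,9)))
        cs=cv2.findContours(m,cv2.RETR_EXTERNAL,cv2.CHAIN_APPROX_NONE)[0]
        g=max(cs,key=cv2.contourArea)
        W=np.array([ray(c,u,v,.014)[:2] for u,v in g[:,0]],np.float32); r=cv2.minAreaRect(W)
        M=cv2.moments(m); cc=ray(c,M['m10']/M['m00'],M['m01']/M['m00'],.009)
        print(nm,[np.round(v,4) for v in r],'centroid',cc.round(4))
E
python3 m2.py
```

```text
top plane [-0.0012  0.0004  0.0015] 0.0005Traceback (most recent call last):
  File "m2.py", line 13, in <module>
    r=cv2.minAreaRect(a[:,:2]); print(m,len(a),'z',np.median(a[:,2]).round(4),[np.round(v,4) for v in r])
cv2.error: OpenCV(4.12.0) /io/opencv/modules/imgproc/src/convhull.cpp:143: error: (-215:Assertion failed) total >= 0 && (depth == CV_32F || depth == CV_32S) in function 'convexHull'
```

```bash
sed -i 's/a=np.ascontiguousarray(a,dtype/a=np.ascontiguousarray(a[:,[0,1]],dtype/; s/a\[:,:2\])/a)/; s/a\[:,2\]).round(4),\[np/0).round(4),[np/' m2.py; python3 m2.py
```

```text
top plane [-0.0012  0.0005  0.0015] 0.0005
carton 1099 z 0.0 [array([0.6786, 0.1354]), array([0.0709, 0.0461]), np.float64(82.5471)]
small 215 z 0.0 [array([0.455 , 0.1193]), array([0.023 , 0.0239]), np.float64(0.8079)]
jar 956 z 0.0 [array([ 0.6558, -0.1435]), array([0.061 , 0.0608]), np.float64(43.6616)]
brush 1786 z 0.0 [array([ 0.4614, -0.1187]), array([0.0479, 0.1096]), np.float64(12.8973)]
soap 1322 z 0.0 [array([0.5752, 0.0075]), array([0.0802, 0.0536]), np.float64(76.2847)]
tin 610 z 0.0 [array([ 0.4208, -0.0103]), array([0.0456, 0.0455]), np.float64(43.616)]
three 104.0
three [array([0.467 , 0.3154]), array([0.1058, 0.2657]), np.float64(77.1072)] centroid [0.4612 0.3183 0.009 ]
two 105.0
two [array([ 0.4447, -0.3164]), array([0.0886, 0.2589]), np.float64(79.6199)] centroid [ 0.44   -0.3093  0.009 ]
side plane [0.0001 0.0005 0.001 ] 0.0007
carton 528 z 0.0 [array([0.6785, 0.1359]), array([0.072, 0.048]), np.float64(82.7659)]
small 128 z 0.0 [array([0.455 , 0.1203]), array([0.0235, 0.0243]), np.float64(60.251)]
jar 292 z 0.0 [array([ 0.6569, -0.1422]), array([0.0609, 0.0645]), np.float64(3.2045)]
brush 568 z 0.0 [array([ 0.4615, -0.1181]), array([0.0477, 0.1137]), np.float64(13.1362)]
soap 547 z 0.0 [array([0.5755, 0.0086]), array([0.0844, 0.055 ]), np.float64(76.8642)]
tin 265 z 0.0 [array([ 0.4204, -0.0092]), array([0.0449, 0.0463]), np.float64(18.752)]
three 142.0
three [array([0.4652, 0.3217]), array([0.1065, 0.2711]), np.float64(76.9865)] centroid [0.4547 0.3245 0.009 ]
two 135.0
two [array([ 0.4392, -0.3104]), array([0.1029, 0.2588]), np.float64(79.4148)] centroid [ 0.4322 -0.3146  0.009 ]
```

```bash
python3 - <<'E'
from h import *
for n in('top','side'):
    c=grab(n);P=cloud(c);gr=cv2.cvtColor(c['frame'],cv2.COLOR_BGR2GRAY)
    for nm,x,y,a,L,W in(('three',.465,.318,-13,.262,.1),('two',.442,-.314,-10.5,.254,.084)):
        m=(np.hypot(P[...,0]-x,P[...,1]-y)<.16)&(P[...,2]>.0105)&(P[...,2]<.02)
        q=np.ascontiguousarray(P[m][:,:2],dtype=np.float32)
        r=cv2.minAreaRect(q); print(n,nm,len(q),[np.round(v,4) for v in r])
        t=np.radians(r[2]-90 if r[1][1]>r[1][0] else r[2]); R=np.array([[np.cos(t),np.sin(t)],[-np.sin(t),np.cos(t)]])
        l=(q-np.array(r[0]))@R.T
        print(' x pct',np.percentile(l[:,0],[.5,2,98,99.5]).round(4),'y',np.percentile(l[:,1],[.5,2,98,99.5]).round(4))
        print(' xhist',np.histogram(l[abs(l[:,1])<.03,0],bins=np.arange(-.136,.138,.008))[0])
E
```

```text
top three 1472 [array([0.4623, 0.2863]), array([0.168 , 0.2621]), np.float64(76.8797)]
 x pct [-0.1308 -0.1301  0.13    0.1307] y [-0.0181 -0.0177  0.0827  0.0835]
 xhist [51 36 14 15 15 15 17 15 15 14 15 75 14 15 14 16 14 14 13 14 13 15 70 14
 14 12 15 13 14 14 11 15 32 42]
top two 1218 [array([ 0.4472, -0.3189]), array([0.0864, 0.2544]), np.float64(79.3727)]
 x pct [-0.1269 -0.1263  0.126   0.1267] y [-0.0427 -0.0423  0.0423  0.0428]
 xhist [ 0 89  0  0  0  0  0  0  0  0  0  0  0  0  0  0  0  0 70 19  0  0  0  0
  0  0  0  0  0  0  0  0 92  0]
side three 1541 [array([0.4698, 0.3182]), array([0.1026, 0.2634]), np.float64(76.9731)]
 x pct [-0.1314 -0.1309  0.1295  0.131 ] y [-0.0509 -0.0504  0.05    0.0504]
 xhist [ 97  19   0   0   0   0   0   0   0   0   0 106   0   0   0   0   0   0
   0   0   0   4  87   0   0   0   0   0   0   0   0   0  47  45]
side two 505 [array([ 0.4472, -0.3196]), array([0.0915, 0.2546]), np.float64(79.6884)]
 x pct [-0.1271 -0.1266  0.1256  0.1267] y [-0.0443 -0.0428  0.0448  0.0456]
 xhist [ 0 30  0  0  0  0  0  0  0  0  0  0  0  0  0  0  0  0 22  8  0  0  0  0
  0  0  0  0  0  0  0  0 29  0]
```

Poses in world coordinates:

| Thing | x, y (m) | Angle |
|---|---|---|
| tray_three | (.4697, .3181) | yaw −13.1° |
| tray_two | (.4472, −.319) | yaw −10.5°, short bay at the far end |
| carton | (.6786, .1357) | 70 mm axis at 82.6° |
| small bottle | (.455, .120) | – |
| jar | (.6563, −.143) | – |
| brush | (.4615, −.1183) | long axis at 103° |
| soap | (.5754, .008) | long axis at 76.6° |

First turn the tool for the carton.

```bash
cat > go.py <<'E'
import sys
from h import *
from scipy.spatial.transform import Rotation as Ro
o=ctrl.get_obs(); w,x,y,z=o['eef_rot']; R=Ro.from_quat([x,y,z,w]).as_matrix(); p=o['eef_pos']
yaw=np.degrees(np.arctan2(R[1,0],R[0,0]))
print('t',round(o['time_s'],2),'p',p.round(4),'yaw',yaw.round(2),'tilt',np.degrees(np.arccos(-R[2,2])).round(2),'q',o['q'].round(2))
# args: x y z yaw (m, deg)
for a in sys.argv[1:]:
    X,Y,Z,A=map(float,a.split(',')); t=np.radians(A)
    D=np.array([X,Y,Z])-p; d=((A-yaw+180)%360)-180
    print('turn rz',-np.radians(d).round(3),'then shift mm',[round(1000*v,1) for v in (D[0]*np.cos(t)+D[1]*np.sin(t),D[0]*np.sin(t)-D[1]*np.cos(t),-D[2])]); p=np.array([X,Y,Z]); yaw=A
E
```

Call:
jog_arm:
  series:
    - [[0,0,0,0,0,-0.1062,85],[0,0,0,0,0,-0.1062,85],[0,0,0,0,0,-0.1062,85],[0,0,0,0,0,-0.1062,85],[0,0,0,0,0,-0.1062,85],[0,0,0,0,0,-0.1062,85],[0,0,0,0,0,-0.1062,85],[0,0,0,0,0,-0.1062,85],[0,0,0,0,0,-0.1062,85],[0,0,0,0,0,-0.1062,85]]

```text
time_s: 1.55
eef_pos: [0.2132, -0.534, 0.2313]
eef_rot: [0.0, 0.75, 0.662, 0.0]
wrist_force: [-0.6, 0.8, 0.2]
opening: 0.993
grasp_force: 0.0
```

```bash
python3 go.py .6786,.1357,.23,82.6
```

```text
t 1.55 p [ 0.2132 -0.534   0.2313] yaw 82.86 tilt 0.0 q [-1.4   0.18  1.61  0.    1.35 -1.27]
turn rz 0.005 then shift mm [np.float64(724.1), np.float64(375.3), np.float64(1.3)]
```

Call:
jog_arm:
  series:
    - [[36,18.7,0,0,0,0,85],[36,18.7,0,0,0,0,85],[36,18.7,0,0,0,0,85],[36,18.7,0,0,0,0,85],[36,18.7,0,0,0,0,85],[36,18.7,0,0,0,0,85],[36,18.7,0,0,0,0,85],[36,18.7,0,0,0,0,85],[36,18.7,0,0,0,0,85],[36,18.7,0,0,0,0,85]]

```text
time_s: 2.55
eef_pos: [0.4457, -0.1996, 0.2316]
eef_rot: [0.0, 0.751, 0.66, 0.0]
wrist_force: [0.7, -0.7, -0.6]
opening: 0.997
grasp_force: 0.0
```

Call:
jog_arm:
  series:
    - [[36,18.7,0,0,0,0,85],[36,18.7,0,0,0,0,85],[36,18.7,0,0,0,0,85],[36,18.7,0,0,0,0,85],[36,18.7,0,0,0,0,85],[36,18.7,0,0,0,0,85],[36,18.7,0,0,0,0,85],[36,18.7,0,0,0,0,85],[36,18.7,0,0,0,0,85],[0,0,0,0,0,0,85]]

```text
time_s: 3.55
eef_pos: [0.655, 0.1028, 0.2307]
eef_rot: [-0.0, 0.75, 0.662, 0.001]
wrist_force: [-0.3, 0.0, -0.2]
opening: 0.995
grasp_force: 0.0
```

```bash
python3 go.py .6786,.1357,.05,82.6
```

```text
t 3.55 p [0.655  0.1028 0.2307] yaw 82.84 tilt 0.09 q [-0.02  0.37  1.37  0.    1.4   0.1 ]
turn rz 0.004 then shift mm [np.float64(35.7), np.float64(19.2), np.float64(180.7)]
```

Call:
jog_arm:
  series:
    - [[18,9.6,0,0,0,0,85],[17.7,9.6,0,0,0,0,85],[0,0,0,0,0,0,85],[0,0,30,0,0,0,85],[0,0,30,0,0,0,85],[0,0,30,0,0,0,85],[0,0,30,0,0,0,85],[0,0,30,0,0,0,85],[0,0,30.5,0,0,0,85],[0,0,0,0,0,0,85]]

```text
time_s: 4.55
eef_pos: [0.6727, 0.1303, 0.0455]
eef_rot: [-0.003, 0.751, 0.66, -0.004]
wrist_force: [-1.2, -0.4, -1.4]
opening: 0.994
grasp_force: 0.0
```

Call:
jog_arm:
  series:
    - [[0,0,0,0,0,0,40],[0,0,0,0,0,0,35],[0,0,0,0,0,0,35],[0,0,0,0,0,0,35],[0,0,0,0,0,0,35],[0,0,0,0,0,0,35],[0,0,0,0,0,0,35],[0,0,0,0,0,0,35],[0,0,0,0,0,0,35],[0,0,0,0,0,0,35]]

```text
time_s: 5.55
eef_pos: [0.6788, 0.1314, 0.0536]
eef_rot: [0.001, 0.751, 0.66, 0.001]
wrist_force: [-1.5, -0.7, 6.2]
opening: 0.519
grasp_force: 61.7
```

```bash
python3 go.py .6786,.1357,.18,82.6 .6786,.1357,.18,166.9 .4697,.3181,.18,166.9 .4697,.3181,.055,166.9
```

```text
t 5.55 p [0.6788 0.1314 0.0536] yaw 82.62 tilt 0.22 q [ 0.02  0.61  1.4  -0.    1.12  0.15]
turn rz 0.0 then shift mm [np.float64(4.2), np.float64(-0.7), np.float64(-126.4)]
turn rz -1.471 then shift mm [np.float64(0.0), np.float64(0.0), np.float64(-0.0)]
turn rz -0.0 then shift mm [np.float64(244.8), np.float64(130.3), np.float64(-0.0)]
turn rz -0.0 then shift mm [np.float64(0.0), np.float64(0.0), np.float64(125.0)]
```

Call:
jog_arm:
  series:
    - [[0,0,-32,0,0,0,35],[0,0,-32,0,0,-0.05,35],[0,0,-32,0,0,-0.12,35],[0,0,-32,0,0,-0.14,35],[0,0,0,0,0,-0.14,35],[0,0,0,0,0,-0.14,35],[0,0,0,0,0,-0.14,35],[0,0,0,0,0,-0.14,35],[0,0,0,0,0,-0.14,35],[0,0,0,0,0,-0.14,35]]

```text
time_s: 6.55
eef_pos: [0.6771, 0.1316, 0.1792]
eef_rot: [0.0, 0.269, 0.963, 0.0]
wrist_force: [-0.4, -0.9, -1.1]
opening: 0.523
grasp_force: 62.1
```

Call:
jog_arm:
  series:
    - [[0,0,0,0,0,-0.14,35],[0,0,0,0,0,-0.14,35],[0,0,0,0,0,-0.041,35],[34,18,0,0,0,0,35],[34,18,0,0,0,0,35],[34,18,0,0,0,0,35],[34,18,0,0,0,0,35],[34,18,0,0,0,0,35],[34,18,0,0,0,0,35],[34,18,0,0,0,0,35]]

```text
time_s: 7.55
eef_pos: [0.4726, 0.3091, 0.1794]
eef_rot: [0.0, 0.114, 0.993, 0.0]
wrist_force: [-0.6, -0.1, -1.9]
opening: 0.521
grasp_force: 61.9
```

Call:
jog_arm:
  series:
    - [[0,0,0,0,0,0,35],[0,0,0,0,0,0,35],[0,0,0,0,0,0,35],[0,0,0,0,0,0,35],[0,0,0,0,0,0,35],[0,0,0,0,0,0,35],[0,0,0,0,0,0,35],[0,0,0,0,0,0,35],[0,0,0,0,0,0,35],[0,0,0,0,0,0,35]]

```text
time_s: 8.55
eef_pos: [0.4739, 0.3082, 0.1788]
eef_rot: [-0.0, 0.114, 0.993, -0.0]
wrist_force: [-0.5, -0.5, -1.9]
opening: 0.517
grasp_force: 62.1
```

```bash
python3 go.py .4738,.3171,.0600,166.9; python3 - <<'E'
from h import *
cv2.imwrite('pics/s1.png',grab('side')['frame'][150:470,150:570])
E
```

```text
t 8.55 p [0.4739 0.3082 0.1788] yaw 166.89 tilt 0.0 q [ 0.37  0.21  1.68 -0.    1.25 -0.98]
turn rz -0.0 then shift mm [np.float64(2.1), np.float64(8.6), np.float64(118.8)]
```

View pics/s1.png

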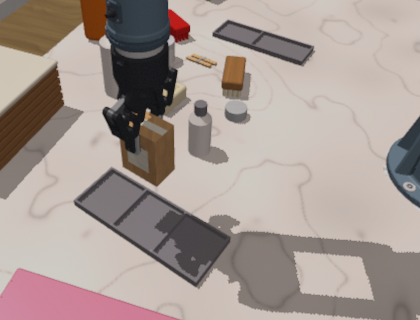

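The crop shows the carton held upright at (148,150), on its way down over the middle bay at (150,220).

Call:
jog_arm:
  series:
    - [[2,8.6,0,0,0,0,35],[0,0,25,0,0,0,35],[0,0,25,0,0,0,35],[0,0,25,0,0,0,35],[0,0,20,0,0,0,35],[0,0,15,0,0,0,35],[0,0,9,0,0,0,35],[0,0,0,0,0,0,35],[0,0,0,0,0,0,35],[0,0,0,0,0,0,35]]

```text
time_s: 9.6
eef_pos: [0.4747, 0.3174, 0.0608]
eef_rot: [0.001, 0.114, 0.993, 0.0]
wrist_force: [0.1, -0.2, -1.9]
opening: 0.52
grasp_force: 61.9
```

```bash
python3 go.py .4738,.3171,.0580,166.9
```

```text
t 9.6 p [0.4747 0.3174 0.0608] yaw 166.9 tilt 0.1 q [ 0.38  0.38  1.74 -0.    1.02 -0.96]
turn rz -0.0 then shift mm [np.float64(0.8), np.float64(-0.5), np.float64(2.8)]
```

Call:
jog_arm:
  series:
    - [[0,0,2,0,0,0,35],[0,0,0,0,0,0,35],[0,0,0,0,0,0,50],[0,0,0,0,0,0,65],[0,0,0,0,0,0,85],[0,0,0,0,0,0,85],[0,0,0,0,0,0,85],[0,0,-10,0,0,0,85],[0,0,-20,0,0,0,85],[0,0,-40,0,0,0,85]]

```text
time_s: 10.6
eef_pos: [0.4718, 0.3161, 0.1262]
eef_rot: [-0.003, 0.114, 0.993, -0.001]
wrist_force: [-0.0, 0.7, 0.1]
opening: 0.993
grasp_force: 0.0
```

Call:
jog_arm:
  series:
    - [[0,0,-40,0,0,0,85],[0,0,-30,0,0,0,85],[-4,-33,0,0,0,0,85],[-4,-33,0,0,0,0,85],[-4,-33,0,0,0,0,85],[-4,-33,0,0,0,0,85],[-4,-33,0,0,0,0,85],[-4,-33,0,0,0,0,85],[0,0,0,0,0,0,85],[0,0,0,0,0,0,85]]

```text
time_s: 11.6
eef_pos: [0.4527, 0.1183, 0.1986]
eef_rot: [0.001, 0.115, 0.993, 0.0]
wrist_force: [0.3, -0.7, 0.7]
opening: 0.995
grasp_force: 0.0
```

```bash
python3 go.py .455,.120,.0530,166.9; cat > chk.py <<'E'
import sys
from h import *
x,y,lo,hi=map(float,sys.argv[1:5])
for n in('top','side'):
    P=cloud(grab(n)); q=P[np.isfinite(P).all(2)]
    a=q[(np.hypot(q[:,0]-x,q[:,1]-y)<.065)&(q[:,2]>lo)&(q[:,2]<hi)]
    if len(a)>5: print(n,len(a),'z',np.median(a[:,2]).round(4),[np.round(v,4) for v in cv2.minAreaRect(np.ascontiguousarray(a[:,:2],dtype=np.float32))])
E
python3 chk.py .4697 .3181 .092 .107
```

```text
t 11.6 p [0.4527 0.1183 0.1986] yaw 166.78 tilt 0.07 q [ 0.   -0.03  1.9   0.    1.27 -1.34]
turn rz -0.002 then shift mm [np.float64(-1.9), np.float64(2.1), np.float64(145.6)]
top 70 z 0.0987 [array([0.4357, 0.318 ]), array([0.008 , 0.0338]), np.float64(1.353)]
side 1085 z 0.0991 [array([0.4702, 0.3177]), array([0.0464, 0.0719]), np.float64(76.7189)]
```

Carton sits at (.470,.318) with its top at .099, so it rests on the bay floor. Next the bottle.

Call:
jog_arm:
  series:
    - [[-2,2,0,0,0,0,85],[0,0,10,0,0,0,85],[0,0,30,0,0,0,85],[0,0,30,0,0,0,85],[0,0,30,0,0,0,85],[0,0,25,0,0,0,85],[0,0,15,0,0,0,85],[0,0,5,0,0,0,85],[0,0,0,0,0,0,85],[0,0,0,0,0,0,85]]

```text
time_s: 12.7
eef_pos: [0.4553, 0.1205, 0.0533]
eef_rot: [0.0, 0.114, 0.993, 0.0]
wrist_force: [-0.5, -0.1, 0.0]
opening: 0.994
grasp_force: 0.0
```

Call:
jog_arm:
  series:
    - [[0,0,0,0,0,0,50],[0,0,0,0,0,0,35],[0,0,0,0,0,0,35],[0,0,0,0,0,0,35],[0,0,0,0,0,0,35],[0,0,0,0,0,0,35],[0,0,0,0,0,0,35],[0,0,0,0,0,0,35],[0,0,0,0,0,0,35],[0,0,0,0,0,0,35]]

```text
time_s: 13.7
eef_pos: [0.4555, 0.1201, 0.0537]
eef_rot: [0.001, 0.114, 0.993, -0.0]
wrist_force: [-1.5, -1.4, 4.4]
opening: 0.512
grasp_force: 60.3
```

```bash
python3 go.py .455,.120,.1530,166.9 .3859,.3376,.153,166.9 
```

```text
t 13.7 p [0.4555 0.1201 0.0537] yaw 166.89 tilt 0.08 q [ 0.01  0.2   1.99 -0.    0.95 -1.34]
turn rz -0.0 then shift mm [np.float64(0.4), np.float64(-0.2), np.float64(-99.3)]
turn rz -0.0 then shift mm [np.float64(116.6), np.float64(196.3), np.float64(-0.0)]
```

Call:
jog_arm:
  series:
    - [[0,0,-40,0,0,0,35],[0,0,-40,0,0,0,35],[0,0,-40,0,0,0,35],[23,10,0,0,0,0,35],[23,31,0,0,0,0,35],[23,31,0,0,0,0,35],[23,31,0,0,0,0,35],[24.5,31,0,0,0,0,35],[0,31,0,0,0,0,35],[0,31,0,0,0,0,35]]

```text
time_s: 14.7
eef_pos: [0.385, 0.339, 0.1729]
eef_rot: [0.0, 0.114, 0.994, 0.0]
wrist_force: [-0.3, -0.4, -1.5]
opening: 0.508
grasp_force: 61.8
```

Call:
jog_arm:
  series:
    - [[0,0,0,0,0,0,35],[0,0,20,0,0,0,35],[0,0,30,0,0,0,35],[0,0,30,0,0,0,35],[0,0,20,0,0,0,35],[0,0,10,0,0,0,35],[0,0,0,0,0,0,35],[0,0,0,0,0,0,35],[0,0,0,0,0,0,35],[0,0,0,0,0,0,35]]

```text
time_s: 15.7
eef_pos: [0.3867, 0.338, 0.064]
eef_rot: [0.001, 0.114, 0.993, 0.001]
wrist_force: [-0.2, 0.6, -1.7]
opening: 0.503
grasp_force: 62.1
```

```bash
python3 go.py .3859,.3376,.0587,166.9
```

```text
t 15.7 p [0.3867 0.338  0.064 ] yaw 166.89 tilt 0.13 q [ 0.49  0.27  1.88  0.    0.99 -0.86]
turn rz -0.0 then shift mm [np.float64(0.7), np.float64(-0.5), np.float64(5.3)]
```

Call:
jog_arm:
  series:
    - [[0,0,5.5,0,0,0,35],[0,0,0,0,0,0,35],[0,0,0,0,0,0,50],[0,0,0,0,0,0,65],[0,0,0,0,0,0,85],[0,0,0,0,0,0,85],[0,0,0,0,0,0,85],[0,0,-10,0,0,0,85],[0,0,-30,0,0,0,85],[0,0,-40,0,0,0,85]]

```text
time_s: 16.7
eef_pos: [0.3843, 0.3367, 0.137]
eef_rot: [-0.002, 0.114, 0.993, -0.001]
wrist_force: [0.1, -0.2, 0.6]
opening: 0.992
grasp_force: 0.0
```

Call:
jog_arm:
  series:
    - [[0,0,-45,0,0,0,85],[0,0,-30,0,0,0,85],[-31,-34,0,0,0,0,85],[-31,-34,0,0,0,0,85],[-31,-34,0,0,0,0,85],[-31,-34,0,0,0,0,85],[-31,-34,0,0,0,0,85],[-31,-34,0,0,0,0,85],[-31,-34,0,0,0,0,85],[-31,-34,0,0,0,0,85]]

```text
time_s: 17.7
eef_pos: [0.5663, 0.0146, 0.2133]
eef_rot: [0.0, 0.114, 0.993, 0.0]
wrist_force: [1.1, 1.0, 0.9]
opening: 0.996
grasp_force: 0.0
```

Call:
jog_arm:
  series:
    - [[-31,-34,0,0,0,0,85],[-31,-34,0,0,0,0,85],[-31,-34,0,0,0,0,85],[-31,-34,0,0,0,0,85],[0,0,0,0,0,0,85],[0,0,0,0,0,0,85],[0,0,0,0,0,0,85],[0,0,0,0,0,0,85],[0,0,0,0,0,0,85],[0,0,0,0,0,0,85]]

```text
time_s: 18.7
eef_pos: [0.6555, -0.1432, 0.2127]
eef_rot: [0.0, 0.114, 0.994, -0.0]
wrist_force: [-0.3, 0.0, 0.4]
opening: 0.996
grasp_force: 0.0
```

```bash
python3 go.py .6563,-.143,.02,166.9; python3 chk.py .3859 .3376 .11 .14;python3 - <<'E'
from h import *
a=grab('side')['frame'];cv2.imwrite('pics/s2.png',a)
E
```

```text
t 18.7 p [ 0.6555 -0.1432  0.2127] yaw 166.96 tilt 0.02 q [-0.39  0.4   1.36  0.    1.37 -1.73]
turn rz 0.001 then shift mm [np.float64(-0.7), np.float64(0.4), np.float64(192.7)]
top 287 z 0.1239 [array([0.3864, 0.3364]), array([0.0236, 0.0245]), np.float64(11.5714)]
side 263 z 0.1233 [array([0.3857, 0.3376]), array([0.024 , 0.0244]), np.float64(0.2408)]
```

View pics/s2.png

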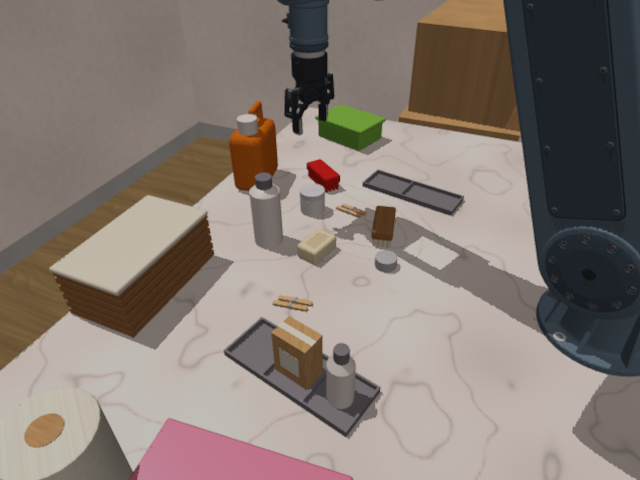

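The picture shows the carton at (298,352) and the bottle at (341,378), both upright in their bays. The gripper is above the jar at (312,200).

Call:
jog_arm:
  series:
    - [[0,0,30,0,0,0,85],[0,0,30,0,0,0,85],[0,0,30,0,0,0,85],[0,0,30,0,0,0,85],[0,0,30,0,0,0,85],[0,0,20,0,0,0,85],[0,0,14,0,0,0,85],[0,0,8,0,0,0,85],[0,0,0,0,0,0,85],[0,0,0,0,0,0,85]]

```text
time_s: 19.85
eef_pos: [0.6564, -0.1445, 0.0214]
eef_rot: [0.001, 0.114, 0.993, -0.0]
wrist_force: [1.1, -0.3, -0.0]
opening: 0.998
grasp_force: 0.0
```

Call:
jog_arm:
  series:
    - [[0,0,0,0,0,0,65],[0,0,0,0,0,0,50],[0,0,0,0,0,0,50],[0,0,0,0,0,0,50],[0,0,0,0,0,0,50],[0,0,0,0,0,0,50],[0,0,0,0,0,0,50],[0,0,0,0,0,0,50],[0,0,0,0,0,0,50],[0,0,0,0,0,0,50]]

```text
time_s: 20.85
eef_pos: [0.6568, -0.1447, 0.0221]
eef_rot: [0.001, 0.114, 0.993, -0.0]
wrist_force: [-0.5, -0.9, 6.9]
opening: 0.71
grasp_force: 65.8
```

```bash
python3 go.py .6563,-.143,.21,166.9 .5535,.2986,.21,166.9
```

```text
t 20.85 p [ 0.6568 -0.1447  0.0221] yaw 166.89 tilt 0.17 q [-0.39  0.62  1.46  0.    1.05 -1.73]
turn rz -0.0 then shift mm [np.float64(0.9), np.float64(1.6), np.float64(-187.9)]
turn rz -0.0 then shift mm [np.float64(200.2), np.float64(406.8), np.float64(-0.0)]
```

Call:
jog_arm:
  series:
    - [[0,0,-30,0,0,0,50],[0,0,-40,0,0,0,50],[0,0,-40,0,0,0,50],[0,0,-40,0,0,0,50],[0,0,-38,0,0,0,50],[30,20,0,0,0,0,50],[30,30,0,0,0,0,50],[30,32,0,0,0,0,50],[30,36,0,0,0,0,50],[20,36,0,0,0,0,50]]

```text
time_s: 21.85
eef_pos: [0.5519, 0.0392, 0.2078]
eef_rot: [-0.001, 0.114, 0.993, 0.0]
wrist_force: [1.2, 0.1, -2.6]
opening: 0.713
grasp_force: 66.0
```

Call:
jog_arm:
  series:
    - [[20,36,0,0,0,0,50],[20,36,0,0,0,0,50],[20,36,0,0,0,0,50],[0,36,0,0,0,0,50],[0,36,0,0,0,0,50],[0,36,0,0,0,0,50],[0,36,0,0,0,0,50],[0,0,0,0,0,0,50],[0,0,0,0,0,0,50],[0,0,0,0,0,0,50]]

```text
time_s: 22.85
eef_pos: [0.5524, 0.2959, 0.2078]
eef_rot: [-0.001, 0.114, 0.993, -0.0]
wrist_force: [-0.7, 0.6, -1.4]
opening: 0.713
grasp_force: 66.2
```

```bash
python3 go.py .5535,.2986,.0275,166.9
```

```text
t 22.85 p [0.5524 0.2959 0.2078] yaw 166.87 tilt 0.08 q [ 0.3   0.31  1.49 -0.    1.34 -1.04]
turn rz -0.0 then shift mm [np.float64(-0.5), np.float64(2.9), np.float64(180.3)]
```

Call:
jog_arm:
  series:
    - [[-0.5,3,0,0,0,0,50],[0,0,30,0,0,0,50],[0,0,35,0,0,0,50],[0,0,35,0,0,0,50],[0,0,30,0,0,0,50],[0,0,25,0,0,0,50],[0,0,15,0,0,0,50],[0,0,8,0,0,0,50],[0,0,0,0,0,0,50],[0,0,0,0,0,0,50]]

```text
time_s: 23.85
eef_pos: [0.5551, 0.2996, 0.0316]
eef_rot: [0.001, 0.114, 0.993, 0.0]
wrist_force: [-0.3, -0.2, -2.5]
opening: 0.713
grasp_force: 66.2
```

```bash
python3 go.py .5535,.2986,.0265,166.9
```

```text
t 23.85 p [0.5551 0.2996 0.0316] yaw 166.88 tilt 0.12 q [ 0.31  0.53  1.58  0.    1.02 -1.03]
turn rz -0.0 then shift mm [np.float64(1.3), np.float64(-1.3), np.float64(5.1)]
```

Call:
jog_arm:
  series:
    - [[0,0,5,0,0,0,50],[0,0,0,0,0,0,50],[0,0,0,0,0,0,65],[0,0,0,0,0,0,75],[0,0,0,0,0,0,85],[0,0,0,0,0,0,85],[0,0,0,0,0,0,85],[0,0,-10,0,0,0,85],[0,0,-30,0,0,0,85],[0,0,-40,0,0,0,85]]

```text
time_s: 24.85
eef_pos: [0.5524, 0.2988, 0.1045]
eef_rot: [-0.002, 0.114, 0.993, -0.001]
wrist_force: [0.3, 0.3, 0.3]
opening: 0.996
grasp_force: 0.0
```

Call:
jog_arm:
  series:
    - [[0,0,-45,0,0,0,85],[0,0,-45,0,0,0,85],[0,0,-10,0,0,0.139,85],[0,0,0,0,0,0.139,85],[0,0,0,0,0,0.139,85],[0,0,0,0,0,0.139,85],[0,0,0,0,0,0.139,85],[0,0,0,0,0,0.139,85],[0,0,0,0,0,0.139,85],[0,0,0,0,0,0.142,85]]

```text
time_s: 25.85
eef_pos: [0.5541, 0.2994, 0.2062]
eef_rot: [0.0, 0.625, 0.781, 0.0]
wrist_force: [-0.0, 0.6, 0.0]
opening: 1.001
grasp_force: 0.0
```

```bash
python3 go.py .4615,-.1183,.20,103
```

```text
t 25.85 p [0.5541 0.2994 0.2062] yaw 102.68 tilt 0.04 q [0.31 0.32 1.49 0.   1.33 0.09]
turn rz -0.006 then shift mm [np.float64(-386.2), np.float64(-184.1), np.float64(6.2)]
```

Call:
jog_arm:
  series:
    - [[-38.6,-18.4,0,0,0,-0.006,85],[-38.6,-18.4,0,0,0,0,85],[-38.6,-18.4,0,0,0,0,85],[-38.6,-18.4,0,0,0,0,85],[-38.6,-18.4,0,0,0,0,85],[-38.6,-18.4,0,0,0,0,85],[-38.6,-18.4,0,0,0,0,85],[-38.6,-18.4,0,0,0,0,85],[-38.6,-18.4,0,0,0,0,85],[-38.6,-18.4,0,0,0,0,85]]

```text
time_s: 26.85
eef_pos: [0.4634, -0.1202, 0.2063]
eef_rot: [0.001, 0.62, 0.785, 0.0]
wrist_force: [0.3, -0.3, 0.4]
opening: 0.997
grasp_force: 0.0
```

Call:
jog_arm:
  series:
    - [[0,0,40,0,0,0,85],[0,0,40,0,0,0,85],[0,0,20,0,0,0,85],[0,0,10,0,0,0,85],[0,0,0,0,0,0,85],[0,0,0,0,0,0,85],[0,0,0,0,0,0,85],[0,0,0,0,0,0,85],[0,0,0,0,0,0,85],[0,0,0,0,0,0,85]]

```text
time_s: 27.85
eef_pos: [0.4642, -0.1187, 0.0957]
eef_rot: [0.0, 0.62, 0.785, 0.0]
wrist_force: [0.2, -0.7, 0.0]
opening: 0.998
grasp_force: 0.0
```

```bash
python3 go.py .4615,-.1183,.012,103; python3 chk.py .5535 .2986 .059 .072; python3 chk.py .4615 -.1183 .04 .052
```

```text
t 27.85 p [ 0.4642 -0.1187  0.0957] yaw 103.36 tilt 0.05 q [-0.5   0.14  1.95 -0.    1.04 -0.73]
turn rz 0.006 then shift mm [np.float64(1.0), np.float64(-2.5), np.float64(83.7)]
top 1091 z 0.0641 [array([0.5439, 0.292 ]), array([0.0891, 0.0614]), np.float64(36.7708)]
side 826 z 0.0642 [array([0.5475, 0.3108]), array([0.0602, 0.0889]), np.float64(31.1396)]
top 349 z 0.0441 [array([ 0.4532, -0.1002]), array([0.04  , 0.0472]), np.float64(12.6889)]
side 569 z 0.0442 [array([ 0.4612, -0.1172]), array([0.0468, 0.1114]), np.float64(12.6173)]
```

Call:
jog_arm:
  series:
    - [[1,-2.5,20,0,0,0.006,85],[0,0,25,0,0,0,85],[0,0,20,0,0,0,85],[0,0,12,0,0,0,85],[0,0,6.5,0,0,0,85],[0,0,0,0,0,0,85],[0,0,0,0,0,0,85],[0,0,0,0,0,0,85],[0,0,0,0,0,0,85],[0,0,0,0,0,0,85]]

```text
time_s: 29.05
eef_pos: [0.4616, -0.1184, 0.0123]
eef_rot: [0.001, 0.622, 0.783, 0.0]
wrist_force: [0.3, 0.4, -0.6]
opening: 0.996
grasp_force: 0.0
```

Call:
jog_arm:
  series:
    - [[0,0,0,0,0,0,55],[0,0,0,0,0,0,38],[0,0,0,0,0,0,38],[0,0,0,0,0,0,38],[0,0,0,0,0,0,38],[0,0,0,0,0,0,38],[0,0,0,0,0,0,38],[0,0,0,0,0,0,38],[0,0,0,0,0,0,38],[0,0,0,0,0,0,38]]

```text
time_s: 30.05
eef_pos: [0.4615, -0.1183, 0.0121]
eef_rot: [0.0, 0.622, 0.783, 0.0]
wrist_force: [-0.3, 0.6, 6.1]
opening: 0.553
grasp_force: 62.6
```

```bash
python3 go.py .4615,-.1183,.11,103 .4615,-.1183,.11,169.5 .3931,-.3090,.11,169.5
```

```text
t 30.05 p [ 0.4615 -0.1183  0.0121] yaw 103.01 tilt 0.03 q [-0.5   0.3   1.99 -0.    0.86 -0.73]
turn rz 0.0 then shift mm [np.float64(0.0), np.float64(0.0), np.float64(-97.9)]
turn rz -1.161 then shift mm [np.float64(0.0), np.float64(0.0), np.float64(-0.0)]
turn rz -0.0 then shift mm [np.float64(32.5), np.float64(-200.0), np.float64(-0.0)]
```

Call:
jog_arm:
  series:
    - [[0,0,-32,0,0,0,38],[0,0,-33,0,0,0,38],[0,0,-33,0,0,-0.145,38],[0,0,0,0,0,-0.145,38],[0,0,0,0,0,-0.145,38],[0,0,0,0,0,-0.145,38],[0,0,0,0,0,-0.145,38],[0,0,0,0,0,-0.145,38],[0,0,0,0,0,-0.145,38],[0,0,0,0,0,-0.146,38]]

```text
time_s: 31.05
eef_pos: [0.4606, -0.1179, 0.1091]
eef_rot: [-0.001, 0.088, 0.996, 0.0]
wrist_force: [-0.5, -0.4, -1.7]
opening: 0.552
grasp_force: 62.8
```

Call:
jog_arm:
  series:
    - [[6.5,-40,0,0,0,0,38],[6.5,-40,0,0,0,0,38],[6.5,-40,0,0,0,0,38],[6.5,-40,0,0,0,0,38],[6.5,-40,0,0,0,0,38],[0,0,0,0,0,0,38],[0,0,0,0,0,0,38],[0,0,0,0,0,0,38],[0,0,0,0,0,0,38],[0,0,0,0,0,0,38]]

```text
time_s: 32.05
eef_pos: [0.3933, -0.3078, 0.1097]
eef_rot: [-0.0, 0.09, 0.996, 0.0]
wrist_force: [0.4, 0.2, -1.9]
opening: 0.555
grasp_force: 62.8
```

```bash
python3 go.py .3931,-.3090,.0175,169.5;python3 - <<'E'
from h import *
a=grab('side')['frame'];cv2.imwrite('pics/s3.png',cv2.resize(a[60:300,280:600],None,fx=2,fy=2))
E
```

```text
t 32.05 p [ 0.3933 -0.3078  0.1097] yaw 169.63 tilt 0.02 q [-0.9   0.16  1.9   0.    1.08 -2.29]
turn rz 0.002 then shift mm [np.float64(-0.0), np.float64(-1.2), np.float64(92.2)]
```

View pics/s3.png

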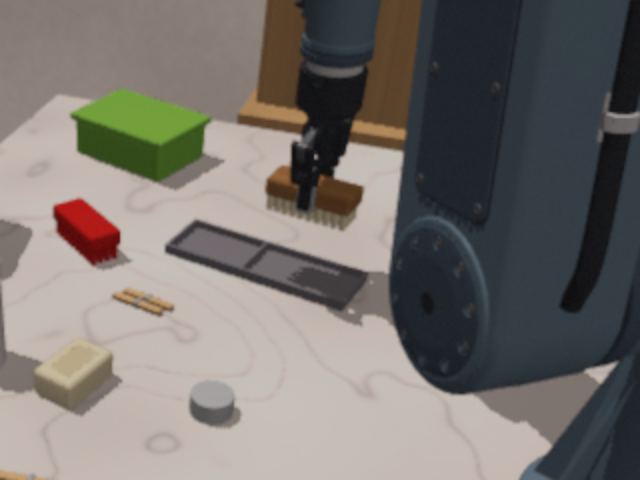

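The brush is held level and bristles down at (313,195), above the long bay at (305,275).

Call:
jog_arm:
  series:
    - [[0,-1,20,0,0,0,38],[0,0,25,0,0,0,38],[0,0,20,0,0,0,38],[0,0,15,0,0,0,38],[0,0,8,0,0,0,38],[0,0,2,0,0,0,38],[0,0,1,0,0,0,38],[0,0,0,0,0,0,38],[0,0,0,0,0,0,38],[0,0,0,0,0,0,38]]

```text
time_s: 33.1
eef_pos: [0.3931, -0.3104, 0.0194]
eef_rot: [0.0, 0.091, 0.996, -0.0]
wrist_force: [-0.3, -0.2, -1.8]
opening: 0.552
grasp_force: 62.9
```

```bash
python3 go.py .3931,-.3090,.0165,169.5
```

```text
t 33.1 p [ 0.3931 -0.3104  0.0194] yaw 169.53 tilt 0.07 q [-0.91  0.33  1.93  0.    0.89 -2.29]
turn rz 0.0 then shift mm [np.float64(0.2), np.float64(1.3), np.float64(2.9)]
```

Call:
jog_arm:
  series:
    - [[0,1,2.5,0,0,0,38],[0,0,0,0,0,0,38],[0,0,0,0,0,0,52],[0,0,0,0,0,0,62],[0,0,0,0,0,0,70],[0,0,0,0,0,0,70],[0,0,-8,0,0,0,75],[0,0,-30,0,0,0,85],[0,0,-40,0,0,0,85],[0,0,-45,0,0,0,85]]

```text
time_s: 34.1
eef_pos: [0.3923, -0.3082, 0.1403]
eef_rot: [-0.001, 0.091, 0.996, 0.001]
wrist_force: [1.3, -0.9, 0.5]
opening: 0.991
grasp_force: 0.0
```

Call:
jog_arm:
  series:
    - [[0,0,0,0,0,0.145,85],[0,0,0,0,0,0.145,85],[0,0,0,0,0,0.145,85],[0,0,0,0,0,0.145,85],[0,0,0,0,0,0.145,85],[0,0,0,0,0,0.145,85],[0,0,0,0,0,0.145,85],[0,0,0,0,0,0.145,85],[0,0,0,0,0,0.145,85],[0,0,0,0,0,0.145,85]]

```text
time_s: 35.1
eef_pos: [0.393, -0.309, 0.1399]
eef_rot: [0.0, 0.731, 0.683, -0.0]
wrist_force: [0.3, 0.3, 0.0]
opening: 0.995
grasp_force: 0.0
```

```bash
python3 go.py .5754,.008,.15,76.6; python3 chk.py .3931 -.3090 .04 .056;  python3 chk.py .5754 .008 .03 .045
```

```text
t 35.1 p [ 0.393  -0.309   0.1399] yaw 86.11 tilt 0.03 q [-0.9   0.12  1.88  0.    1.15 -0.84]
turn rz 0.166 then shift mm [np.float64(350.6), np.float64(104.0), np.float64(-10.1)]
top 1992 z 0.0479 [array([ 0.3944, -0.3083]), array([0.0497, 0.1099]), np.float64(79.3272)]
side 513 z 0.0479 [array([ 0.3942, -0.3072]), array([0.053 , 0.1095]), np.float64(80.3119)]
top 1368 z 0.036 [array([0.5756, 0.0076]), array([0.0817, 0.0542]), np.float64(76.5821)]
side 584 z 0.0362 [array([0.575 , 0.0083]), array([0.0842, 0.0545]), np.float64(76.9711)]
```

Call:
jog_arm:
  series:
    - [[0,0,0,0,0,0.083,85],[0,0,0,0,0,0.083,85],[43.8,13,0,0,0,0,85],[43.8,13,0,0,0,0,85],[43.8,13,0,0,0,0,85],[43.8,13,0,0,0,0,85],[43.8,13,0,0,0,0,85],[43.8,13,0,0,0,0,85],[43.8,13,0,0,0,0,85],[43.8,13,0,0,0,0,85]]

```text
time_s: 36.3
eef_pos: [0.5742, 0.0107, 0.1396]
eef_rot: [0.0, 0.782, 0.624, 0.0]
wrist_force: [0.8, -0.1, 0.0]
opening: 0.994
grasp_force: 0.0
```

Call:
jog_arm:
  series:
    - [[0,0,0,0,0,0,85],[0,0,30,0,0,0,85],[0,0,30,0,0,0,85],[0,0,10,0,0,0,85],[0,0,0,0,0,0,85],[0,0,0,0,0,0,85],[0,0,0,0,0,0,85],[0,0,0,0,0,0,85],[0,0,0,0,0,0,85],[0,0,0,0,0,0,85]]

```text
time_s: 37.3
eef_pos: [0.5737, 0.0088, 0.0699]
eef_rot: [0.0, 0.783, 0.622, 0.0]
wrist_force: [-0.1, -0.7, -0.3]
opening: 0.993
grasp_force: 0.0
```

```bash
python3 go.py .5754,.008,.009,76.6
```

```text
t 37.3 p [0.5737 0.0088 0.0699] yaw 76.94 tilt 0.05 q [-0.19  0.37  1.73  0.    1.04  0.04]
turn rz 0.006 then shift mm [np.float64(-0.4), np.float64(1.8), np.float64(60.9)]
```

Call:
jog_arm:
  series:
    - [[-0.4,1.8,15,0,0,0.006,85],[0,0,20,0,0,0,85],[0,0,15,0,0,0,85],[0,0,8,0,0,0,85],[0,0,3,0,0,0,85],[0,0,0,0,0,0,85],[0,0,0,0,0,0,85],[0,0,0,0,0,0,85],[0,0,0,0,0,0,85],[0,0,0,0,0,0,85]]

```text
time_s: 38.3
eef_pos: [0.5754, 0.008, 0.0088]
eef_rot: [0.0, 0.785, 0.62, 0.0]
wrist_force: [0.1, -0.9, -0.1]
opening: 0.996
grasp_force: 0.0
```

Call:
jog_arm:
  series:
    - [[0,0,0,0,0,0,60],[0,0,0,0,0,0,44],[0,0,0,0,0,0,44],[0,0,0,0,0,0,44],[0,0,0,0,0,0,44],[0,0,0,0,0,0,44],[0,0,0,0,0,0,44],[0,0,0,0,0,0,44],[0,0,0,0,0,0,44],[0,0,0,0,0,0,44]]

```text
time_s: 39.3
eef_pos: [0.5755, 0.008, 0.0087]
eef_rot: [0.0, 0.785, 0.62, 0.0]
wrist_force: [-0.3, 0.3, 4.6]
opening: 0.623
grasp_force: 64.6
```

```bash
python3 go.py .5754,.008,.11,76.6 .5754,.008,.11,169.5 .5160,-.3318,.11,169.5
```

```text
t 39.3 p [0.5755 0.008  0.0087] yaw 76.59 tilt 0.05 q [-0.19  0.48  1.73  0.    0.93  0.04]
turn rz -0.0 then shift mm [np.float64(-0.0), np.float64(-0.1), np.float64(-101.3)]
turn rz -1.621 then shift mm [np.float64(0.0), np.float64(0.0), np.float64(-0.0)]
turn rz -0.0 then shift mm [np.float64(-3.5), np.float64(-344.9), np.float64(-0.0)]
```

Call:
jog_arm:
  series:
    - [[0,0,-34,0,0,0,44],[0,0,-34,0,0,-0.14,44],[0,0,-33,0,0,-0.145,44],[0,0,0,0,0,-0.145,44],[0,0,0,0,0,-0.145,44],[0,0,0,0,0,-0.145,44],[0,0,0,0,0,-0.145,44],[0,0,0,0,0,-0.145,44],[0,0,0,0,0,-0.145,44],[0,0,0,0,0,-0.145,44]]

```text
time_s: 40.3
eef_pos: [0.5742, 0.0083, 0.1082]
eef_rot: [-0.001, 0.247, 0.969, -0.0]
wrist_force: [0.4, -0.2, -1.5]
opening: 0.621
grasp_force: 64.0
```

Call:
jog_arm:
  series:
    - [[0,0,0,0,0,-0.145,44],[0,0,0,0,0,-0.145,44],[0,0,0,0,0,-0.031,44],[-0.5,-43,0,0,0,0,44],[-0.5,-43,0,0,0,0,44],[-0.5,-43,0,0,0,0,44],[-0.5,-43,0,0,0,0,44],[-0.5,-43,0,0,0,0,44],[-0.5,-43,0,0,0,0,44],[-0.5,-43,0,0,0,0,44]]

```text
time_s: 41.3
eef_pos: [0.5223, -0.2896, 0.1083]
eef_rot: [-0.001, 0.092, 0.996, 0.001]
wrist_force: [1.2, -0.1, -2.3]
opening: 0.621
grasp_force: 64.0
```

Call:
jog_arm:
  series:
    - [[0,-43,0,0,0,0,44],[0,0,0,0,0,0,44],[0,0,0,0,0,0,44],[0,0,15,0,0,0,44],[0,0,15,0,0,0,44],[0,0,0,0,0,0,44],[0,0,0,0,0,0,44],[0,0,0,0,0,0,44],[0,0,0,0,0,0,44],[0,0,0,0,0,0,44]]

```text
time_s: 42.3
eef_pos: [0.516, -0.331, 0.0799]
eef_rot: [0.0, 0.092, 0.996, -0.0]
wrist_force: [0.1, 0.6, -1.5]
opening: 0.62
grasp_force: 64.1
```

```bash
python3 go.py .5160,-.3318,.0145,169.5;python3 - <<'E'
from h import *
a=grab('side')['frame'];cv2.imwrite('pics/s4.png',cv2.resize(a[60:300,280:600],None,fx=2,fy=2))
E
```

```text
t 42.3 p [ 0.516  -0.331   0.0799] yaw 169.48 tilt 0.06 q [-0.76  0.43  1.62 -0.    1.09 -2.15]
turn rz -0.0 then shift mm [np.float64(-0.1), np.float64(-0.8), np.float64(65.4)]
```

View pics/s4.png

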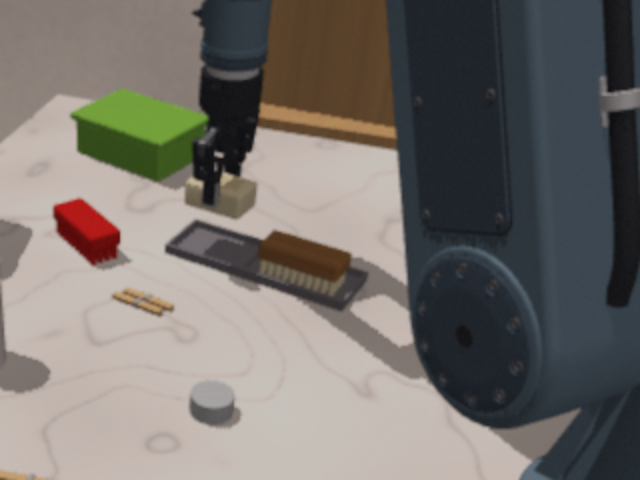

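The brush at (305,262) sits in the long bay. The soap is held level at (222,193), over the short bay at (210,242).

Call:
jog_arm:
  series:
    - [[0,-1,20,0,0,0,44],[0,0,20,0,0,0,44],[0,0,12,0,0,0,44],[0,0,6,0,0,0,44],[0,0,3,0,0,0,44],[0,0,3,0,0,0,44],[0,0,1,0,0,0,44],[0,0,0,0,0,0,44],[0,0,0,0,0,0,44],[0,0,0,0,0,0,44]]

```text
time_s: 43.35
eef_pos: [0.5157, -0.3319, 0.0147]
eef_rot: [0.0, 0.092, 0.996, -0.0]
wrist_force: [-0.7, 0.4, -1.3]
opening: 0.624
grasp_force: 64.2
```

```bash
python3 go.py .5160,-.3318,.0137,169.5
```

```text
t 43.35 p [ 0.5157 -0.3319  0.0147] yaw 169.47 tilt 0.04 q [-0.77  0.53  1.63  0.    0.98 -2.15]
turn rz -0.0 then shift mm [np.float64(-0.3), np.float64(0.2), np.float64(1.0)]
```

Call:
jog_arm:
  series:
    - [[0,0,1,0,0,0,44],[0,0,0,0,0,0,44],[0,0,0,0,0,0,56],[0,0,0,0,0,0,62],[0,0,0,0,0,0,70],[0,0,0,0,0,0,70],[0,0,-8,0,0,0,75],[0,0,-30,0,0,0,85],[0,0,-40,0,0,0,85],[0,0,-45,0,0,0,85]]

```text
time_s: 44.35
eef_pos: [0.5147, -0.3311, 0.137]
eef_rot: [-0.001, 0.092, 0.996, 0.001]
wrist_force: [0.3, -1.1, 0.5]
opening: 0.995
grasp_force: 0.0
```

Call:
jog_arm:
  series:
    - [[0,0,-40,0,0,0,85],[0,0,-40,0,0,0,85],[0,-40,0,0,0,0,85],[0,-40,0,0,0,0,85],[0,-40,0,0,0,0,85],[0,-40,0,0,0,0,85],[0,0,0,0,0,0,85],[0,0,0,0,0,0,85],[0,0,0,0,0,0,85],[0,0,0,0,0,0,85]]

```text
time_s: 45.35
eef_pos: [0.4868, -0.4877, 0.2166]
eef_rot: [0.0, 0.091, 0.996, 0.0]
wrist_force: [-0.4, 1.1, 0.1]
opening: 0.995
grasp_force: 0.0
```

```bash
python3 go.py; python3 chk.py .516 -.3318 .034 .046;python3 chk.py .3931 -.3090 .044 .056;python3 chk.py .5535 .2986 .06 .068; python3 chk.py .6965 .012 .16 .18; python3 chk.py .4205 -.01 .02 .032;python3 - <<'E'
from h import *
for n in('side','top'): cv2.imwrite(f'pics/f{n}.png',grab(n)['frame'])
E
```

```text
t 45.35 p [ 0.4868 -0.4877  0.2166] yaw 169.56 tilt 0.01 q [-0.96  0.44  1.3   0.    1.4  -2.35]
top 1427 z 0.04 [array([ 0.5162, -0.3305]), array([0.0548, 0.0822]), np.float64(79.1262)]
side 346 z 0.0401 [array([ 0.5158, -0.328 ]), array([0.0567, 0.0805]), np.float64(82.2225)]
top 1897 z 0.0479 [array([ 0.3943, -0.3073]), array([0.0485, 0.1089]), np.float64(79.6832)]
side 451 z 0.0479 [array([ 0.3951, -0.3065]), array([0.0533, 0.111 ]), np.float64(78.5086)]
top 1074 z 0.0641 [array([0.5431, 0.2915]), array([0.0895, 0.0609]), np.float64(35.0361)]
side 813 z 0.0642 [array([0.5473, 0.3111]), array([0.0603, 0.0882]), np.float64(31.4338)]
top 457 z 0.1697 [array([0.6969, 0.0104]), array([0.0362, 0.0352]), np.float64(18.8385)]
side 190 z 0.1697 [array([0.6964, 0.0118]), array([0.0346, 0.0371]), np.float64(12.3618)]
top 617 z 0.0252 [array([ 0.4208, -0.0103]), array([0.046 , 0.0455]), np.float64(88.2628)]
side 272 z 0.0252 [array([ 0.4202, -0.0084]), array([0.0448, 0.0473]), np.float64(18.7535)]
```

View pics/fside.png

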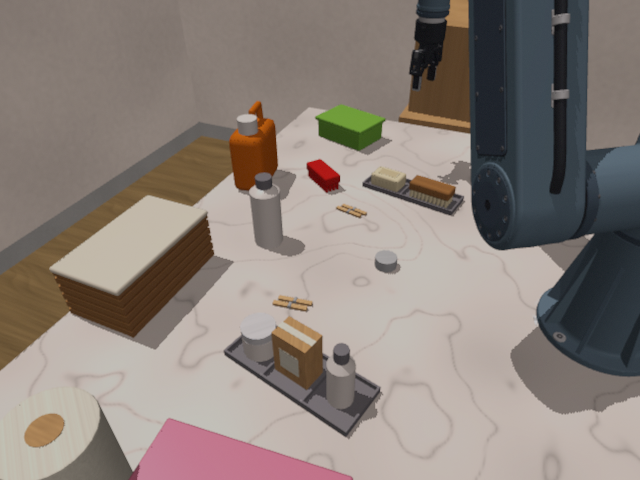

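View pics/ftop.png

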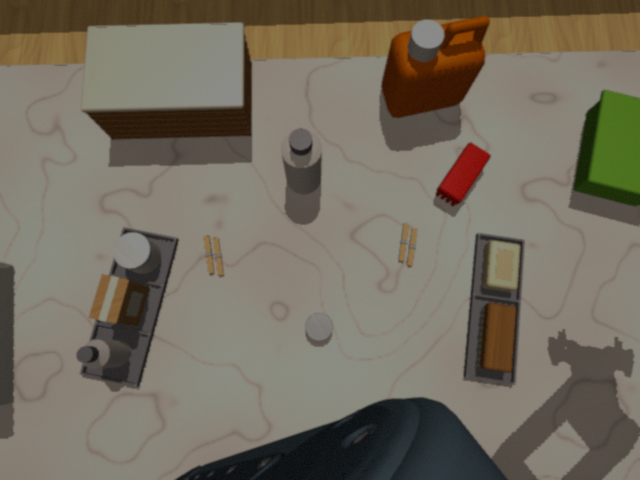

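Both kits are complete. The top view shows the jar (133,252), carton (110,300) and bottle (92,355) standing in tray_three, and the soap (503,265) and brush (500,337) flat in tray_two. The tall bottle and the tin have not moved, and the gripper is clear.

```bash
python3 -c "
from bench import ctrl
print(ctrl.hand_in())"
```

```text
the job is handed in; nothing more can be done
None
```

I made up both kits and handed the job in after about 45 s of robot time: all five things rest upright in their bays, and the tall bottle and the tin still stand where they were.

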